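Register a slide carrier on the imaging stage and pin it

TASK

The slide carrier lies askew on the imaging stage. Keep your fingers off it, as its smear is still wet: take the marker pen and, with the pen, nudge the carrier by its edges until it lies flush against both steel fences of the square corner, so that its hole lines up with the hole in the stage. Then lay the pen back down flat on the worktop, draw the locating pin from its park hole in the stage and put it through carrier and stage until its collar rests on the carrier, leaving the neighbouring things undisturbed.

Things in the scene. Friction and masses are not known exactly. Their poses are not given: they have to be found in the camera images.
- stage: Fixed low slide-imaging stage: black metal deck 170 (x) by 260 (y) mm, its top 22 mm above the worktop, grey skirt 5 mm wide all round, grey backlight panel flush in the deck, two steel fence bars (14 mm wide, 8 mm above the deck) on it. Origin: centre of the underside, on the worktop; x roughly away from the robot (yaw within 0.3 rad), y to the left, z up.
- stage_corner (a point): Point at deck level where the two fence faces' planes meet, at (60, 80, 22) mm of the stage; axes as the stage's. The far fence runs along y from stage y = -45 to +72 mm, its near face at x = 60 mm; the left fence runs along x from x = -12 to +52 mm, its inner face at y = 80 mm. A relief gap is left where they would meet.
- stage_hole (a point): Centre of the mouth of the stage's pin hole (11 mm, vertical, right through), at deck level, at (2, -28, 22) mm of the stage.
- stage_park (a point): Centre of the mouth of the park hole (11 mm, right through), at (-45, 108, 22) mm of the stage: near its near left corner, outside the fences.
- carrier: Loose slide carrier flat on the deck, 0.14 kg: aluminium plate 70 (x) by 120 (y) by 6 mm with a glass slide in its window and an 11 mm through hole. Origin: centre of its underside; axes along its edges, as the stage's when home, when its centre is at (25, 20, 22) mm of the stage. It starts turned up to 0.2 rad, its centre 18 to 38 mm short of home in x, 15 to 45 mm in y. Slides under about 1 N.
- carrier_corner (a point): Far left bottom corner of the carrier, at (35, 60, 0) mm in its frame: comes to stage_corner when home.
- carrier_far_end (a point): Far right bottom corner of the carrier, at (35, -60, 0) mm: the other end of the long edge that goes against the far fence.
- carrier_left_end (a point): Near left bottom corner of the carrier, at (-35, 60, 0) mm: the other end of the short edge that goes against the left fence.
- carrier_hole (a point): Centre of the carrier's hole at its underside, at (-23, -48, 0) mm of the carrier (near right corner); over stage_hole when the carrier is home.
- marker: Loose capped marker pen, black and white, 14 mm wide and high, 130 mm long, 12 g, lying flat on the worktop left or right of the stage, along the robot's x to within 0.4 rad; does not roll. Origin: centre of its underside; y axis along the pen, 65 mm to either end. Either end or side serves to push. Grip it across its width near the middle; it can be laid back where it was.
- pin: Loose steel locating pin, 40 g, upright in the park hole at the start. Origin: centre of the lower tip; z up the pin. Shank 8 mm thick, 20 mm long, tip tapered; collar 18 mm wide from 20 to 23.5 mm; knurled round head 15 mm wide from 24.5 to 48 mm above the tip. Parked, the collar rests on the deck (tip 2 mm above the worktop); pinned, it rests on the carrier (tip 8 mm above the worktop).
- pin_tip (a point): Centre of the pin's lower tip (the pin's origin).
- pin_head (a point): Middle of the pin's grip, 36 mm above its tip, on its axis.
- jar: Bystander: lidded translucent specimen jar, 43 mm wide, 48 mm high, on the other side of the stage from the marker. Origin: centre of its underside.
- oil_bottle: Bystander: small brown dropper bottle, 34 mm wide, 70 mm high, behind the stage to the right. Origin: centre of its underside.
- beaker: Bystander: small empty glass beaker, 46 mm wide, 58 mm high, behind the stage. Origin: centre of its underside.
- slide_stack: Bystander: stack of glass slides, 29 x 78 x 9 mm, lying behind the stage to the left. Origin: centre of its underside.
Mind the look-alikes: they are no part of the job. Leave any green look-alike of the marker alone.

How it is judged:
By the outcome, as a careful person would: the job done as asked, in the order asked, and still so for the second after the job is handed in, with the robot touching nothing.
It also fails if it takes over 61 s, if anything falls off the work surface, if the arm or the gripper's body presses on something with over 40 N, if the wrist force passes 120 N, or if a joint passes its speed limit or range.

ROBOT

A 6-joint arm with a two-finger parallel gripper is mounted at the origin on a cart in front of the work surface, level with it; the furniture and walls round the work are solid. World frame = base frame: x ahead of the robot, y to its left, z up, the work surface at z = 0. Lengths are in m, angles in rad, forces in N, time in s.
With the tool pointing down it reaches from about 0.25 to 0.775 m from the base axis. Payload 4 kg.
Tool frame: the origin (TCP) lies on the centre line of the jaws, within the pads' length; the fingertips stand 14 mm ahead of it and the grasp point (between the pads) lies 5 mm behind it; z points along the fingers, y is the line along which they close (so a half turn about z gives the same grasp; the last joint's range is limited). The gripper opens to 85 mm and grips with 20 to 120 N. Pads are 22 mm wide; open, the fingers measure 114 mm over their backs; the gripper's body (76 mm by 85 mm) begins 54 mm behind the grasp point. The pads swing forward as they close: fully open they stand 13 mm farther back than shut.
Start: joints at [-1.323, 0.087, 1.371, -0, 1.684, -0.103], TCP at [0.189, -0.517, 0.245] pointing down, gripper open.
Joint ranges: [-3.1, 3.1], [-0.76, 2.03], [0.27, 2.55], [-1.08, 4.22], [0.17, 2.65], [-2.57, 2.57]. Speed limits (rad/s): [2.79, 2.79, 3.14, 3.14, 3.14, 3.14].

INTERFACE

Orientations are given as a unit quaternion [x, y, z, w].
In Python, from bench import monitor, imaging, ticket gives the robot as it stands. The module is installed in compiled form; this text tells all that it offers.
- The arm moves only by the shell command python3 -m pendant 'ROWS' [OPENING]. ROWS is a JSON object of lists of equal length, an entry for each row: "translation": the shift along the tool's x, y, z in cm, a list of three; "spin": the turn about the tool's z in rad. A call has 1 to 20 rows; each row shifts and turns the commanded pose from where the row before left it, along the tool's axes as they then stand; what a row does not reach is not made up. A row lasts 1/10 s, in which the tool goes at most 50 mm and 8.59 degrees, less where a joint would pass 70% of its speed; a pose out of reach is approached as far as the arm can. A call is refused whole if a number of a shift passes 5 or a number of a turn 0.15, either way. A call with a gripper value outside its range is refused whole. OPENING is the opening, from 0 (shut) to 1 (fully open), set as the call begins (- or left out, the last holds). The fingers move at their own pace and stop on an object; the grip force is fixed at half the most. Time passes only in rows, so rows that do not move let the fingers close. It gives the time, the measured TCP pose, the force, the opening and the grip force at its end, in the units of the state.
- monitor.read_state(): the state, without advancing time (a new reading comes with each control period).
- imaging.snapshot(name): name is "side" or "top"; returns the picture (420x560x3 uint8, red, green, blue); there is no depth.
- imaging.calibration(name): a dict with "vertical_fov" (degrees; the focal length in pixels is half the picture's height over the tangent of half this angle, whatever the lens; pixels are square), "cx", "cy" (the principal point, pixels), "R" (3x3) and "t" (3): a world point X has camera coordinates R X + t. Camera axes: x right, y down, z forward; pixel columns grow to the right and rows downward; lengths in m; the calibration is good to about 2 mm. A picture is of the moment at which its call begins. calibration takes no time and is no camera call.
- ticket.job_done(): hands the job in; it is judged then, once.
The state is a dict: "t": time; "joint_positions": joint angles; "dq": joint speeds; "effort": joint torques, N m; "ee_pos": TCP position; "ee_rot": TCP orientation; "wrist_force": force on the tool from outside, world axes, zero at the start; "wrist_torque": the same for the moment, N m; "finger_gap": opening from 0.0 (shut) to 1.0 (fully open); "grasp_force": force on a finger pad.
Only numpy, scipy, OpenCV 4.12 (cv2) and the standard library are available. Lean on these libraries where they do the work, as an engineer would, in place of code of your own. Each camera call takes 0.05 s, during which the arm holds its last target. There are 200 camera calls.

## Working session

There is one attempt and no reset: what is moved stays moved. The work goes in short steps, Python scripts to look and compute and a shell command to move; the robot and the scene stay as the last step left them, time stands still between calls to the robot, and variables do not carry over. Pictures are saved under pics/ and viewed, at most 15 in all, crops included, and the job is handed in when it is done.

```bash
mkdir -p pics; cat > h.py <<'E'
import numpy as np,cv2
from bench import monitor,imaging
def snap(n,f=None):
    im=imaging.snapshot(n)
    if f: cv2.imwrite('pics/'+f,im[:,:,::-1])
    return im
def cam(n):
    c=imaging.calibration(n);f=210/np.tan(np.radians(c['vertical_fov'])/2)
    return f,c['cx'],c['cy'],np.array(c['R']),np.array(c['t'])
def ray(n,u,v):
    f,cx,cy,R,t=cam(n);return -R.T@t,R.T@np.array([(u-cx)/f,(v-cy)/f,1])
def plane(n,u,v,z):
    o,d=ray(n,u,v);return o+d*(z-o[2])/d[2]
def proj(n,X):
    f,cx,cy,R,t=cam(n);p=R@np.array(X)+t;return np.array([f*p[0]/p[2]+cx,f*p[1]/p[2]+cy])
E
python3 - <<'E'
from h import *
for n in('top','side'):
    snap(n,n+'0.png');c=imaging.calibration(n);print(c)
    o,d=ray(n,280,210);print(o,d, plane(n,280,210,0))
print(monitor.read_state())
E
```

```text
{'vertical_fov': 45.53402131364311, 'cx': 269.3992738395405, 'cy': 208.13346108480548, 'R': array([[ 1.67804964e-02, -9.99858964e-01, -6.83160932e-04],
       [-9.85788711e-01, -1.64301272e-02, -1.67184536e-01],
       [ 1.67149733e-01,  3.47889183e-03, -9.85925385e-01]]), 't': array([-0.00698767,  0.59259849,  1.20753797])}
[ 0.38245451 -0.00145111  1.28961086] [ 0.16382798 -0.01776491 -0.9865635 ] [ 0.59660631 -0.02467295  0.        ]
{'vertical_fov': 54.992221057942785, 'cx': 285.8216064891529, 'cy': 212.81175992064206, 'R': array([[ 0.92131299, -0.38847589, -0.01639692],
       [-0.24857985, -0.55605885, -0.79309937],
       [ 0.29898234,  0.7347687 , -0.60887152]]), 't': array([-0.54421628,  0.18357403,  0.74035771])}
[ 0.32567246 -0.65332861  0.5874517 ] [ 0.28742128  0.74424902 -0.60310791] [0.60563251 0.0716003  0.        ]
{'t': 0.1, 'joint_positions': array([-1.32308106e+00,  8.78642493e-02,  1.37214659e+00, -9.92544619e-06,
        1.68355744e+00, -1.03102925e-01]), 'dq': array([ 0.00092088, -0.00177368, -0.00459097,  0.00086748, -0.00067276,
       -0.00082456]), 'effort': array([ 2.81569126e-03, -3.53014112e+01, -3.14219320e+01,  9.12286328e-05,
        7.92415172e-03,  8.66650964e-06]), 'ee_pos': array([ 0.18890359, -0.51609202,  0.24424328]), 'ee_rot': array([ 9.84654846e-01,  1.74510340e-01, -7.62815895e-05, -9.84875137e-04]), 'wrist_force': array([ 0.3590162 , -0.03390596,  0.03514246]), 'wrist_torque': array([0.02594202, 0.00939465, 0.03715178]), 'grasp_force': 0.0, 'finger_gap': 0.9982969373308117}
```

View pics/top0.png

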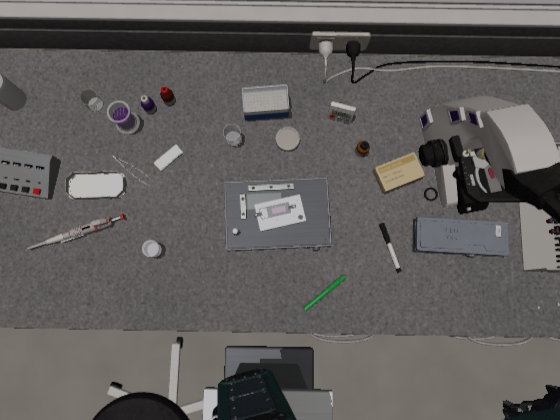

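View pics/side0.png

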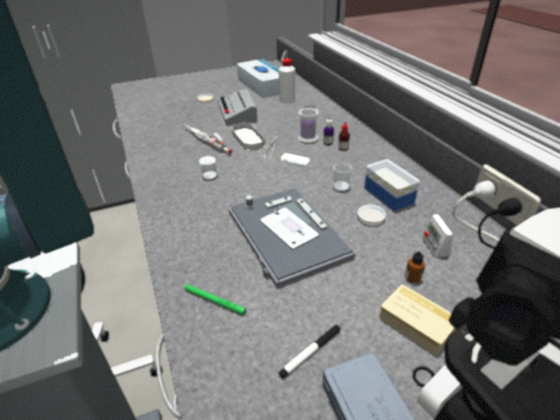

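The top view shows the stage at about (225–330, 180–249), the carrier tilted at (280,212), the pin at (236,231), the marker from (382,225) to (398,270), and the jar at (152,249). The green decoy is at (325,292).

```bash
python3 - <<'E'
from h import *
T=[snap('top').astype(float) for _ in range(4)];S=[snap('side').astype(float) for _ in range(4)]
t=np.mean(T,0);s=np.mean(S,0);np.savez('a.npz',t=t,s=s)
a=cv2.resize(t[165:285,215:415].astype(np.uint8),None,fx=4,fy=4,interpolation=cv2.INTER_CUBIC)
b=cv2.resize(s[180:285,220:360].astype(np.uint8),None,fx=5.5,fy=5.5,interpolation=cv2.INTER_CUBIC)
cv2.imwrite('pics/t1.png',a[:,:,::-1]);cv2.imwrite('pics/s1.png',b[:,:,::-1])
E
```

```text
(no output)
```

View pics/t1.png

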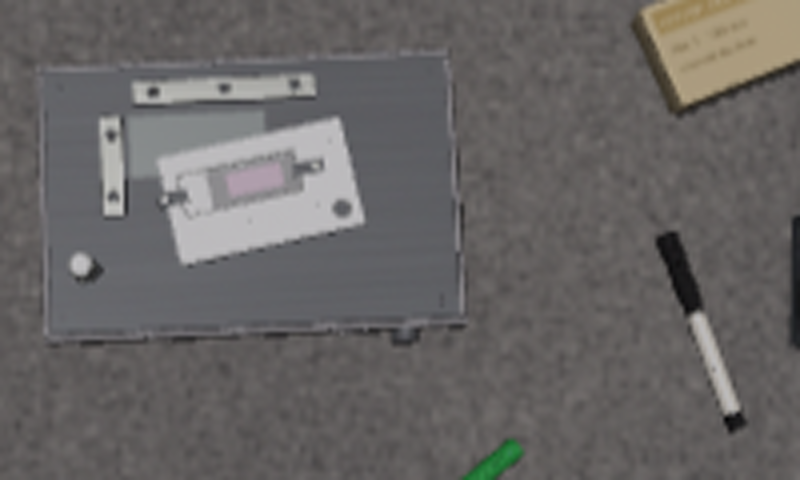

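View pics/s1.png

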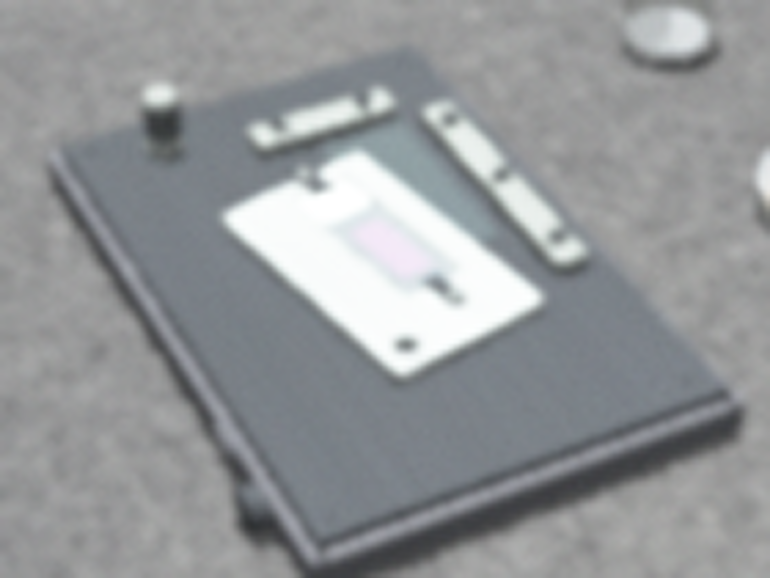

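The crops show the fences at crop (135–315, 75–103) and (100–125, 117–215), the carrier corners at about (158,158), (340,117), (365,222), (184,264), and the pen from (667,235) to (736,430). Now I'll measure.

```bash
cat >> h.py <<'E'
def blobs(n,im,roi,z,thr=None,amin=60,k=6,show=True):
    """bright blobs: upscaled ROI, contours -> world minAreaRect"""
    x0,y0,x1,y1=roi
    g=cv2.resize(im[y0:y1,x0:x1].astype(np.float32).min(2),None,fx=k,fy=k,interpolation=cv2.INTER_CUBIC)
    m=(g>thr).astype(np.uint8)
    cs,_=cv2.findContours(m,cv2.RETR_EXTERNAL,cv2.CHAIN_APPROX_NONE);out=[]
    for c in cs:
        if cv2.contourArea(c)<amin*k*k/4: continue
        p=(c[:,0,:]+.5)/k-.5+[x0,y0]
        w=np.array([plane(n,u,v,z)[:2] for u,v in p])*1000
        r=cv2.minAreaRect(w.astype(np.float32))
        out.append((r,p.mean(0)))
        if show: print(n,'px',p.mean(0).round(1),'c',np.round(r[0],1),'sz',np.round(r[1],1),'ang',round(r[2],2))
    return out
E
python3 - <<'E'
from h import *
d=np.load('a.npz');t,s=d['t'],d['s']
print(t[185:190,265:300:4].min(2).round(), t[205:210,255:300:6].min(2).round(), t[195,230:260].min(2) if 0 else '')
print('fences');blobs('top',t,(228,175,330,245),.030,140)
print('carrier');blobs('top',t,(228,175,330,245),.028,140)
print('side');blobs('side',s,(225,185,335,255),.030,160);blobs('side',s,(225,185,335,255),.028,160)
# pen top, z=14mm : white
print('pen white');blobs('top',t,(370,215,412,285),.014,140,20);blobs('side',s,(270,315,350,385),.014,160,20)
print('pin top');blobs('top',t,(228,222,245,242),.050,140,8);blobs('side',s,(240,190,260,212),.050,150,8)
E
```

```text
[[159. 161. 168. 165. 164. 164.  96. 135.  92.]
 [169. 136. 168. 168. 167. 167.  98. 135.  94.]
 [172. 148. 171. 171. 171. 171. 144. 155.  94.]
 [177. 174. 176. 178. 164. 158. 149. 153.  92.]
 [156. 155. 155. 157. 127. 107.  73.  72.  94.]] [[187. 187. 187. 159. 144. 139. 132. 187.]
 [187. 187. 170. 124. 148. 142.  94. 187.]
 [186. 178. 130. 147. 157. 148.  94. 187.]
 [173. 172. 142. 154. 158. 149. 145. 187.]
 [144. 187. 139. 158. 158. 153. 187. 187.]] 
fences
top px [234.6 230.5] c [537.1  90.4] sz [12.4 13.2] ang 64.4
top px [278.4 212.1] c [586.6 -22.2] sz [ 73.4 123.1] ang 13.85
top px [242.4 205.2] c [600.3  71.4] sz [63.7 14.2] ang 4.75
top px [266.1 187. ] c [651.4   8.6] sz [ 14.9 101.8] ang 3.87
top px [291.  185.9] c [655.8 -51.1] sz [13.1 12.4] ang 0.95
carrier
top px [234.6 230.5] c [537.4  90.6] sz [12.4 13.3] ang 64.4Traceback (most recent call last):
  File "<stdin>", line 5, in <module>
  File "h.py", line 25, in blobs
    w=np.array([plane(n,u,v,z)[:2] for u,v in p])*1000
                ~~~~~^^^^^^^^^
  File "h.py", line 13, in plane
    o,d=ray(n,u,v);return o+d*(z-o[2])/d[2]
        ~~~^^^^^^^
  File "h.py", line 11, in ray
    f,cx,cy,R,t=cam(n);return -R.T@t,R.T@np.array([(u-cx)/f,(v-cy)/f,1])
                ~~~^^^
  File "h.py", line 8, in cam
    c=imaging.calibration(n);f=210/np.tan(np.radians(c['vertical_fov'])/2)
ValueError: time passes only in moves, steps and waits
```

```bash
sed -i 's/^import numpy as np,cv2/import numpy as np,cv2,functools/; s/^def cam/@functools.lru_cache(None)\ndef cam/' h.py
python3 - <<'E'
from h import *
d=np.load('a.npz');t,s=d['t'],d['s']
def run(*a,**k):
    try: blobs(*a,**k)
    except Exception as e: print(e)
print('fences');run('top',t,(228,175,330,245),.030,130)
print('carrier');run('top',t,(228,175,330,245),.028,130)
print('side');run('side',s,(225,185,335,255),.030,150);run('side',s,(225,185,335,255),.028,150)
print('pen white');run('top',t,(370,215,412,285),.014,130,20);run('side',s,(270,315,350,385),.014,150,20)
print('pin top');run('top',t,(228,222,245,242),.050,130,8);run('side',s,(240,190,260,212),.050,150,8)
E
```

```text
fences
top px [234.6 230.5] c [537.1  90.2] sz [13.6 13.4] ang 46.45
top px [242.5 206. ] c [600.3  71.4] sz [64.6 14.9] ang 4.84
top px [274.9 209. ] c [596.9 -12.2] sz [ 99.2 138.3] ang 13.69
top px [270.4 186.7] c [652.    1.1] sz [ 15.6 117.7] ang 3.51
carrier
top px [234.6 230.5] c [537.3  90.4] sz [13.6 13.5] ang 46.45
top px [242.5 206. ] c [600.7  71.5] sz [64.7 14.9] ang 4.84
top px [274.9 209. ] c [597.2 -12.3] sz [ 99.4 138.5] ang 13.69
top px [270.4 186.7] c [652.4   1.1] sz [ 15.7 117.9] ang 3.51
side
side px [235.7 240.2] c [458.7 -10.4] sz [ 50.3 141.3] ang 2.23
side px [289.1 226.5] c [586.4 -24.6] sz [ 77.8 130.3] ang 13.7
side px [311.8 212.9] c [6.525e+02 3.000e-01] sz [ 18.8 121.6] ang 3.09
side px [278.1 200.8] c [601.4  70.5] sz [68.1 20.2] ang 3.15
side px [280.3 196.7] c [592.8  54.2] sz [173.3 272.3] ang 65.72
side px [235.7 240.2] c [459.2  -8.1] sz [ 50.5 141.8] ang 2.23
side px [289.1 226.5] c [587.3 -22.3] sz [ 78.1 130.7] ang 13.7
side px [311.8 212.9] c [653.7   2.6] sz [ 18.9 122.1] ang 3.09
side px [278.1 200.8] c [602.3  73.1] sz [68.4 20.3] ang 3.15
side px [280.3 196.7] c [593.7  56.8] sz [173.9 273.3] ang 65.72
pen white
top px [393.2 255.4] c [ 482.5 -313.8] sz [66.3 10.5] ang 19.2
side px [315.4 381.1] c [ 486.5 -363.2] sz [12.9 16.2] ang 66.61
side px [290.4 377.7] c [ 453.7 -344.6] sz [11.2  5.3] ang 17.31
side px [301.2 379.1] c [ 467.2 -353.5] sz [14.5 26.3] ang 10.57
side px [310.8 372.3] c [ 485.6 -348.5] sz [8.8 4. ] ang 72.96
side px [315.9 369.7] c [ 494.9 -347.7] sz [ 5.9 11. ] ang 15.28
side px [270.2 353.5] c [ 440.6 -293.3] sz [8.5 3. ] ang 68.97
side px [314.8 347.8] c [ 505.1 -307.7] sz [129.4 139.6] ang 66.39
pin top
top px [234.6 230.5] c [534.6  88.8] sz [13.4 13.2] ang 46.45
side px [249.1 194.6] c [539.1  92.2] sz [50.7 46.8] ang 72.34
```

```bash
cat >> h.py <<'E'
from scipy.spatial.transform import Rotation as Ro
YS=np.radians(3.5); OS=np.array([585.9,-16.45])
def st(x,y): c,s=np.cos(YS),np.sin(YS); return OS+[c*x-s*y,s*x+c*y]
def inst(p): c,s=np.cos(YS),np.sin(YS); d=np.array(p)-OS; return np.array([c*d[0]+s*d[1],-s*d[0]+c*d[1]])
def go(x,y,z,yaw=None):
    "delta to world target mm in tool cm (before spin), and spin rad"
    q=monitor.read_state();R=Ro.from_quat(q['ee_rot']).as_matrix()
    d=R.T@(np.array([x,y,z])-q['ee_pos']*1000)/10
    a=np.arctan2(R[1,0],R[0,0])
    print('t',round(q['t'],2),'ee',(q['ee_pos']*1000).round(1),'yaw',round(np.degrees(a),2),'D cm',d.round(2),'spin',None if yaw is None else round(a-np.radians(yaw),3))
E
python3 - <<'E'
from h import *
t=np.load('a.npz')['t']
g=t[205:290,365:420].mean(2);k=6
G=cv2.resize(g.astype(np.float32),None,fx=k,fy=k,interpolation=cv2.INTER_CUBIC)
med=np.median(G);print(med,G.min())
m=(np.abs(G-med)>30).astype(np.uint8)
m[:, -30:]=0
m=cv2.morphologyEx(m,cv2.MORPH_CLOSE,np.ones((9,9)))
cs,_=cv2.findContours(m,0,1)
for c in cs:
    if cv2.contourArea(c)<300: continue
    p=(c[:,0,:]+.5)/k-.5+[365,205]
    for z in(.007,.014):
        w=np.array([plane('top',u,v,z)[:2] for u,v in p])*1000
        r=cv2.minAreaRect(w.astype(np.float32));print(z,p.mean(0),r,cv2.boxPoints(r).round(0).tolist())
E
```

```text
94.822845 0.97965765
0.007 [389.95687023 247.24872774] ((503.3293151855469, -308.1236267089844), (134.15194702148438, 16.451541900634766), 19.862428665161133) [[437.0, -323.0], [443.0, -339.0], [569.0, -293.0], [564.0, -278.0]]
0.014 [389.95687023 247.24872774] ((502.6695861816406, -306.44989013671875), (133.41973876953125, 16.36172866821289), 19.86241340637207) [[437.0, -321.0], [443.0, -337.0], [568.0, -291.0], [563.0, -276.0]]
0.007 [413.38100962 235.23717949] ((535.8338012695312, -368.1794738769531), (6.838143825531006, 86.89155578613281), 88.18806457519531) [[492.0, -370.0], [579.0, -373.0], [579.0, -366.0], [493.0, -363.0]]
0.014 [413.38100962 235.23717949] ((534.9966430664062, -366.1780090332031), (6.800807952880859, 86.41735076904297), 88.18806457519531) [[492.0, -368.0], [578.0, -371.0], [578.0, -364.0], [492.0, -361.0]]
```

```bash
python3 -c "
from h import *
go(495.5,-310,60,19.7)"
```

```text
t 0.5 ee [ 189.  -516.5  245.3] yaw 20.1 D cm [35.88 -8.86 18.53] spin 0.007
```

```bash
python3 -m pendant '{"translation":[[3,-0.74,1.5],[3,-0.74,1.5],[3,-0.74,1.5],[3,-0.74,1.5],[3,-0.74,1.5],[3,-0.74,1.5],[3,-0.74,1.5],[3,-0.74,1.5],[3,-0.74,1.5],[3,-0.74,1.5],[3,-0.74,1.5],[2.88,-0.72,2],[0,0,0],[0,0,0]],"spin":[0.007,0,0,0,0,0,0,0,0,0,0,0,0,0]}' 0.45
python3 -c "
from h import *
go(495.5,-310,16,19.7)"
```

```text
t: 1.9
ee_pos: [0.4967, -0.3115, 0.0597]
ee_rot: [0.985, 0.172, -0.001, -0.0]
wrist_force: [-0.3, -0.3, -0.3]
finger_gap: 0.449
grasp_force: 0.0
t 1.9 ee [ 496.7 -311.5   59.7] yaw 19.79 D cm [-0.06 -0.18  4.37] spin 0.002
```

```bash
python3 -m pendant '{"translation":[[-0.06,-0.18,1.5],[0,0,1.5],[0,0,1],[0,0,0.4],[0,0,0]],"spin":[0,0,0,0,0]}'
python3 -m pendant '{"translation":[[0,0,0],[0,0,0],[0,0,0],[0,0,0],[0,0,0],[0,0,0]],"spin":[0,0,0,0,0,0]}' 0
python3 -c "
from h import *
snap('side','s2.png')
import cv2
im=cv2.imread('pics/s2.png')[270:400,230:390];cv2.imwrite('pics/s2c.png',cv2.resize(im,None,fx=4,fy=4,interpolation=2))"
```

```text
t: 2.4
ee_pos: [0.4947, -0.3103, 0.0151]
ee_rot: [0.985, 0.171, -0.001, -0.001]
wrist_force: [0.5, -0.6, -0.2]
finger_gap: 0.446
grasp_force: 0.0
t: 3.0
ee_pos: [0.4963, -0.3109, 0.0173]
ee_rot: [0.985, 0.171, 0.001, 0.001]
wrist_force: [-0.5, -0.5, 3.5]
finger_gap: 0.141
grasp_force: 61.3
```

View pics/s2c.png

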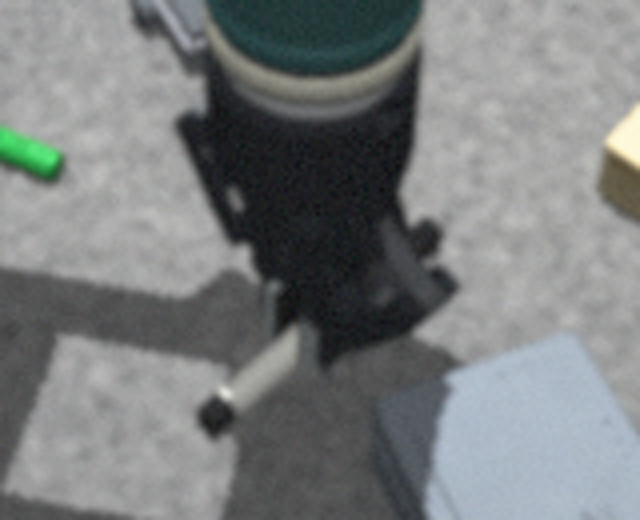

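The pen is held at mid-barrel (gap 12 mm), with its near black end at crop (215,412). Next: lift it and head for the stage.

```bash
python3 -m pendant '{"translation":[[0,0,1],[0,0,-2],[0,0,-3],[0,0,-3],[0,0,0]],"spin":[0,0,0,0,0]}' > /dev/null; python3 -c "
from h import *
p=st(-57,-92);print(p)
go(*p,60,3.5)"
```

```text
[ 534.62278213 -111.75816821]
t 3.55 ee [ 498.  -312.2   91.2] yaw 19.71 D cm [ 10.19 -17.66   3.04] spin 0.283
```

```bash
python3 -m pendant '{"translation":[[1.7,-2.95,0],[1.7,-2.95,0],[1.7,-2.95,0],[1.7,-2.95,0.8],[1.7,-2.95,0.8],[1.7,-2.91,0.8],[0,0,0],[0,0,0],[0,0,0]],"spin":[0,0,0,0,0,0,0.1,0.1,0.083]}'; python3 -c "
from h import *
snap('top','t3.png')
im=cv2.imread('pics/t3.png')[150:285,200:380];cv2.imwrite('pics/t3c.png',cv2.resize(im,None,fx=4,fy=4,interpolation=2))
p=st(-57,-92);go(*p,42,3.5)"
```

```text
t: 4.45
ee_pos: [0.5311, -0.1089, 0.0603]
ee_rot: [1.0, 0.029, -0.002, -0.001]
wrist_force: [-0.7, 0.3, -0.8]
finger_gap: 0.14
grasp_force: 60.7
t 4.5 ee [ 531.1 -109.1   60.4] yaw 3.21 D cm [0.34 0.28 1.84] spin -0.005
```

View pics/t3c.png

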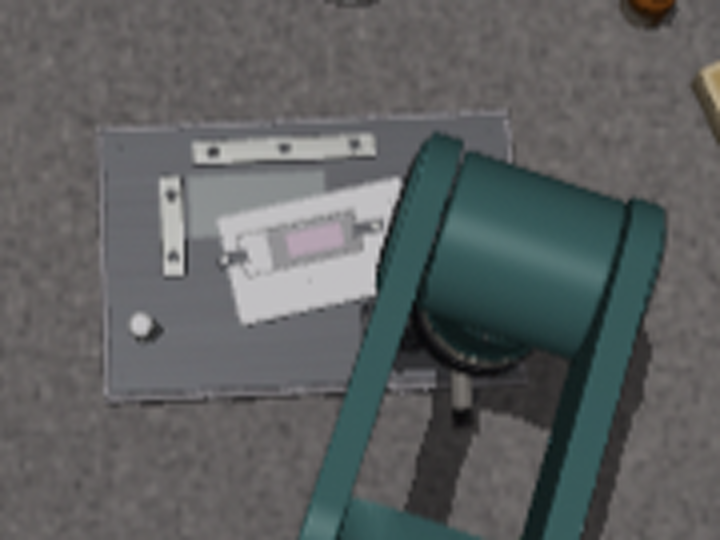

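The pen is held along the stage x axis with its near end at crop (463,415), and the carrier hasn't moved. I'll lower the pen to feel for the deck.

```bash
python3 -m pendant '{"translation":[[0.34,0.28,0.6],[0,0,0.6],[0,0,0.6],[0,0,0.1],[0,0,0]],"spin":[0,0,0,0,0]}'; python3 -m pendant '{"translation":[[0,0,0.1],[0,0,0]],"spin":[0,0]}'; python3 -m pendant '{"translation":[[0,0,0.1],[0,0,0]],"spin":[0,0]}' ; python3 -m pendant '{"translation":[[0,0,0.1],[0,0,0]],"spin":[0,0]}'
```

```text
t: 5.0
ee_pos: [0.5353, -0.1124, 0.0426]
ee_rot: [1.0, 0.03, -0.001, -0.0]
wrist_force: [0.2, 0.7, -0.5]
finger_gap: 0.139
grasp_force: 60.7
t: 5.2
ee_pos: [0.5359, -0.1125, 0.0425]
ee_rot: [1.0, 0.03, 0.0, 0.0]
wrist_force: [-0.6, -0.2, -1.3]
finger_gap: 0.137
grasp_force: 60.7
t: 5.4
ee_pos: [0.5358, -0.1124, 0.0414]
ee_rot: [1.0, 0.03, 0.0, 0.0]
wrist_force: [0.1, 0.4, 0.2]
finger_gap: 0.139
grasp_force: 60.7
t: 5.6
ee_pos: [0.5357, -0.1124, 0.0402]
ee_rot: [1.0, 0.03, -0.0, 0.0]
wrist_force: [0.2, -0.9, -0.4]
finger_gap: 0.143
grasp_force: 60.7
```

```bash
for i in 1 2 3; do python3 -m pendant '{"translation":[[0,0,0.1],[0,0,0]],"spin":[0,0]}' | grep -E "ee_pos|wrist"; done
```

```text
ee_pos: [0.5358, -0.1125, 0.0393]
wrist_force: [-0.5, -0.6, -0.4]
ee_pos: [0.5358, -0.1125, 0.0392]
wrist_force: [-1.2, 1.0, 5.3]
ee_pos: [0.5359, -0.1125, 0.0392]
wrist_force: [-4.2, 1.5, 8.6]
```

```bash
python3 -m pendant '{"translation":[[0,0,-0.1],[0,0,-0.05],[0,-0.3,0],[0,-0.3,0],[0,-0.3,0],[0,-0.3,0],[0,-0.3,0],[0,-0.3,0],[0,-0.3,0],[0,-0.3,0],[0,-0.3,0]],"spin":[0,0,0,0,0,0,0,0,0,0,0]}';  python3 -m pendant '{"translation":[[0,-0.3,0],[0,-0.3,0],[0,-0.3,0],[0,0,0]],"spin":[0,0,0,0]}'; python3 -c "
from h import *
im=snap('top').astype(float);print(inst(monitor.read_state()['ee_pos'][:2]*1000));blobs('top',im,(228,175,330,245),.028,140)
snap('side','s4.png')
im=cv2.imread('pics/s4.png')[170:310,200:380];cv2.imwrite('pics/s4c.png',cv2.resize(im,None,fx=4,fy=4,interpolation=2))
"
```

```text
t: 7.3
ee_pos: [0.5344, -0.0858, 0.0392]
ee_rot: [1.0, 0.03, 0.0, 0.001]
wrist_force: [0.1, -2.7, 5.8]
finger_gap: 0.138
grasp_force: 61.4
t: 7.7
ee_pos: [0.5338, -0.0763, 0.0392]
ee_rot: [1.0, 0.031, 0.0, 0.0]
wrist_force: [0.3, -2.4, 5.6]
finger_gap: 0.138
grasp_force: 61.4
[-55.72422559 -56.54257639]
top px [234.5 230.5] c [537.5  90.4] sz [13.6 12.7] ang 0.96
top px [262.6 209.6] c [588.8  14.5] sz [77.7 90.5] ang 5.93
top px [242.5 205.1] c [600.6  71.6] sz [63.9 14.5] ang 4.8
top px [267.  186.9] c [651.8   9.5] sz [ 15.4 101.1] ang 3.59
```

View pics/s4c.png

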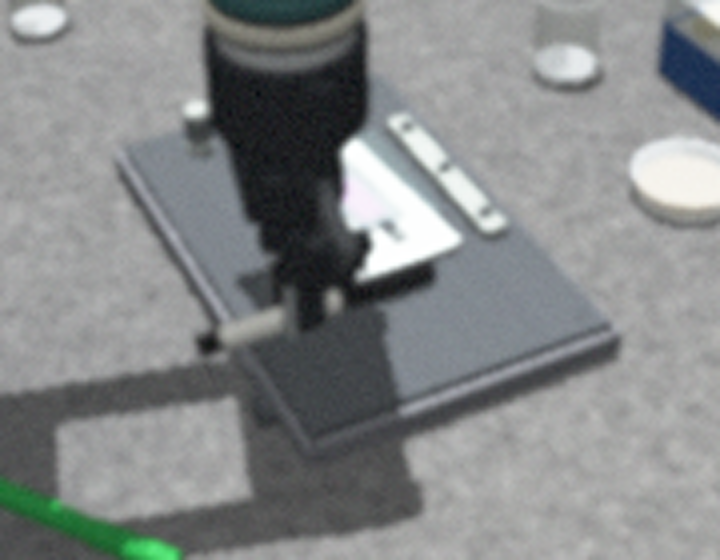

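The pen's cap lies flush along the carrier's right edge and the yaw is nearly squared up, so I'll keep pushing +y to the left fence.

```bash
python3 -m pendant '{"translation":[[0,-0.2,-0.05],[0,-0.2,0],[0,-0.2,0],[0,-0.1,0],[0,0,0]],"spin":[0,0,0,0,0]}' | grep -E "ee_pos|wrist";for i in 1 2 3 4; do python3 -m pendant '{"translation":[[0,-0.1,0],[0,0,0]],"spin":[0,0]}' | grep -E "ee_pos|wrist"; done
```

```text
ee_pos: [0.533, -0.0695, 0.0392]
wrist_force: [0.0, -3.5, 4.1]
ee_pos: [0.5329, -0.0692, 0.0392]
wrist_force: [-0.9, -4.8, 3.9]
ee_pos: [0.5327, -0.0689, 0.0392]
wrist_force: [-0.5, -6.4, 3.6]
ee_pos: [0.5325, -0.0686, 0.0392]
wrist_force: [-1.1, -9.2, 3.2]
ee_pos: [0.5323, -0.0683, 0.0393]
wrist_force: [-1.9, -10.4, 4.1]
```

```bash
python3 -m pendant '{"translation":[[0,0.5,0],[0,0.5,-0.1],[0,0,-1.5],[0,0,-1.5],[0,0,0]],"spin":[0,0,0,0,0]}'; python3 -c "
from h import *
im=snap('top').astype(float);blobs('top',im,(228,175,330,245),.028,140)
go(*st(-122,20),42,3.5)"
```

```text
t: 9.6
ee_pos: [0.5343, -0.0751, 0.0714]
ee_rot: [1.0, 0.031, 0.001, -0.0]
wrist_force: [-0.2, -0.0, -0.6]
finger_gap: 0.141
grasp_force: 60.7
top px [234.5 230.5] c [537.5  90.4] sz [13.6 12.7] ang 0.96
top px [255.9 208.4] c [591.5  28.2] sz [ 82.7 105.3] ang 0.14
top px [266.3 186.8] c [651.8  10.7] sz [15.5 98.6] ang 3.57
t 9.65 ee [533.7 -75.   70.3] yaw 3.5 D cm [-6.63 -7.52  2.83] spin 0.0
```

```bash
python3 -m pendant '{"translation":[[-2.2,-0.5,0],[-2.2,-1,0],[-2.2,-2,0],[0,-2,0],[0,-2,0],[0,0,0]],"spin":[0,0,0,0,0,0]}'; python3 -c "
from h import *
snap('top','t5.png')
im=cv2.imread('pics/t5.png')[165:285,215:365];cv2.imwrite('pics/t5c.png',cv2.resize(im,None,fx=5,fy=5,interpolation=2))
go(*st(-122,20),42,3.5)"
```

```text
t: 10.25
ee_pos: [0.4615, -0.0025, 0.0687]
ee_rot: [0.999, 0.032, -0.001, -0.001]
wrist_force: [0.6, 0.6, -0.7]
finger_gap: 0.14
grasp_force: 60.7
t 10.3 ee [461.9  -3.7  68.9] yaw 3.61 D cm [0.11 0.03 2.69] spin 0.002
```

View pics/t5c.png

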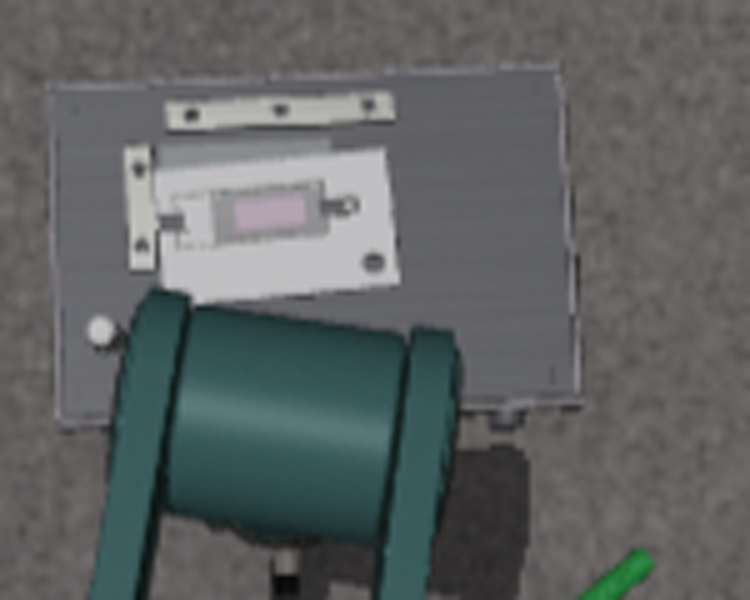

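The carrier's far-left corner touches the left fence at crop (155,170). About 1.5° of yaw and a ~15 mm gap to the far fence remain, so I'll push +x left of centre.

```bash
python3 -m pendant '{"translation":[[0.1,-0.5,0.8],[0,-0.5,1],[0,0,1.05],[0,0,0],[0.4,0,0],[0.4,0,0],[0.4,0,0],[0.4,0,0],[0.3,0,0],[0.3,0,0],[0.3,0,0],[0.3,0,0],[0,0,0]],"spin":[0,0,0,0,0,0,0,0,0,0,0,0,0]}'; python3 -c "
from h import *
im=snap('top').astype(float);cv2.imwrite('pics/t6.png',im[...,::-1])
p=monitor.read_state();print(inst(p['ee_pos'][:2]*1000));blobs('top',im,(228,175,330,245),.028,140)"
```

```text
t: 11.6
ee_pos: [0.4919, 0.0071, 0.0418]
ee_rot: [1.0, 0.03, 0.0, 0.0]
wrist_force: [0.5, -0.2, 0.3]
finger_gap: 0.139
grasp_force: 60.7
[-92.53873952  29.19665037]
top px [263.2 202.9] c [605.8  10.5] sz [ 63.4 138.6] ang 2.2
top px [267.5 186.9] c [652.    8.4] sz [ 15.3 103.1] ang 3.9
top px [290.7 185.7] c [655.8 -50.7] sz [14.2 13. ] ang 5.47[ WARN:0@0.604] global loadsave.cpp:1063 imwrite_ Unsupported depth image for selected encoder is fallbacked to CV_8U.
```

```bash
python3 -m pendant '{"translation":[[0,0,0.1],[0.2,0,0],[0.2,0,0],[0.2,0,0],[0,0,0]],"spin":[0,0,0,0,0]}' | grep -E "ee_pos|wrist";for i in 1 2 3 4; do python3 -m pendant '{"translation":[[0.1,0,0],[0,0,0]],"spin":[0,0]}' | grep -E "ee_pos|wrist"; done
```

```text
ee_pos: [0.4977, 0.0074, 0.0408]
wrist_force: [-0.8, 0.4, 0.1]
ee_pos: [0.4985, 0.0075, 0.0408]
wrist_force: [-1.2, 0.1, -0.5]
ee_pos: [0.4992, 0.0075, 0.0407]
wrist_force: [-0.6, -0.4, 1.0]
ee_pos: [0.4996, 0.0073, 0.0406]
wrist_force: [-4.5, -1.7, 1.1]
ee_pos: [0.5002, 0.0072, 0.0403]
wrist_force: [-4.8, -3.0, 0.5]
```

```bash
for i in 1 2 3; do python3 -m pendant '{"translation":[[0.1,0,0],[0,0,0]],"spin":[0,0]}' | grep -E "ee_pos|wrist"; done; python3 -c "
from h import *
snap('top','t7.png')
im=cv2.imread('pics/t7.png')[165:285,215:365];cv2.imwrite('pics/t7c.png',cv2.resize(im,None,fx=5,fy=5,interpolation=2))
print(inst(monitor.read_state()['ee_pos'][:2]*1000))"
```

```text
ee_pos: [0.5003, 0.0072, 0.04]
wrist_force: [-7.3, -2.3, 2.1]
ee_pos: [0.5005, 0.0071, 0.0398]
wrist_force: [-8.3, -3.2, 2.6]
ee_pos: [0.5005, 0.0071, 0.0396]
wrist_force: [-11.2, -3.8, 4.6]
[-83.76472526  28.71271939]
```

View pics/t7c.png

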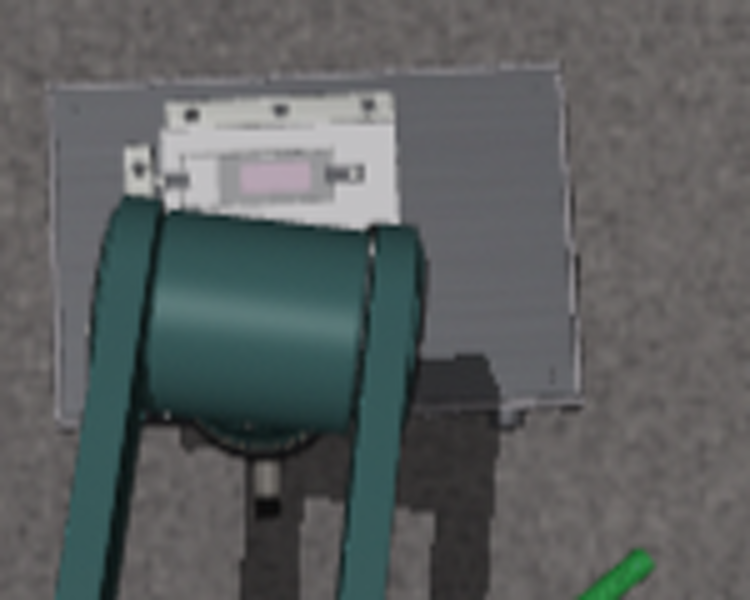

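The carrier is flush to the far fence, with a sliver of gap left at the left fence (crop x≈157). I'll go back to the right edge for a final +y push.

```bash
python3 -m pendant '{"translation":[[-0.5,0,0],[-0.7,0,-0.1],[0,0,-1.5],[0,0,-1.5],[0,0,0]],"spin":[0,0,0,0,0]}'; python3 -c "
from h import *
go(*st(-32,-64),41,3.5)"
```

```text
t: 14.1
ee_pos: [0.4947, 0.0071, 0.0746]
ee_rot: [1.0, 0.03, 0.004, 0.0]
wrist_force: [0.1, -0.5, 0.1]
finger_gap: 0.138
grasp_force: 60.7
t 14.1 ee [494.7   7.1  74.6] yaw 3.49 D cm [5.73 9.31 3.41] spin -0.0
```

```bash
python3 -m pendant '{"translation":[[0,3,0],[0,3,0],[1.9,3.3,0],[1.9,0,0],[1.9,0,0],[0,0,1],[0,0,1.2],[0,0,1],[0,0,0]],"spin":[0,0,0,0,0,0,0,0,0]}'; python3 -c "
from h import *
print(inst(monitor.read_state()['ee_pos'][:2]*1000));go(*st(-32,-50),40.5,3.5)"
```

```text
t: 15.0
ee_pos: [0.5537, -0.0819, 0.0384]
ee_rot: [1.0, 0.03, -0.001, -0.0]
wrist_force: [-0.2, -0.3, 0.5]
finger_gap: 0.139
grasp_force: 64.5
[-36.09568281 -63.32985289]
t 15.0 ee [553.7 -81.9  38.4] yaw 3.5 D cm [ 0.41 -1.33 -0.21] spin -0.0
```

```bash
python3 -m pendant '{"translation":[[0.2,0,-0.1],[0,-0.3,0],[0,-0.3,0],[0,-0.3,0],[0,-0.2,0],[0,0,0]],"spin":[0,0,0,0,0,0]}' | grep -E "ee_pos|wrist";for i in 1 2 3 4 5; do python3 -m pendant '{"translation":[[0,-0.1,0],[0,0,0]],"spin":[0,0]}' | grep -E "ee_pos|wrist"; done
```

```text
ee_pos: [0.5562, -0.0707, 0.0408]
wrist_force: [0.0, -0.4, 1.0]
ee_pos: [0.5562, -0.0701, 0.0408]
wrist_force: [0.0, 0.4, 0.6]
ee_pos: [0.5562, -0.0692, 0.0408]
wrist_force: [-0.6, -1.3, 0.7]
ee_pos: [0.5561, -0.0682, 0.0408]
wrist_force: [0.4, -0.4, 0.2]
ee_pos: [0.556, -0.0671, 0.0408]
wrist_force: [-0.3, -0.5, -0.3]
ee_pos: [0.556, -0.066, 0.0408]
wrist_force: [-0.2, -1.2, 0.0]
```

```bash
for i in 1 2 3 4 5; do python3 -m pendant '{"translation":[[0,-0.1,0],[0,0,0]],"spin":[0,0]}' | grep -E "ee_pos|wrist"; done
```

```text
ee_pos: [0.5559, -0.065, 0.0408]
wrist_force: [0.7, -0.7, -0.3]
ee_pos: [0.5559, -0.0644, 0.0408]
wrist_force: [0.7, -2.0, 0.3]
ee_pos: [0.5559, -0.0642, 0.0409]
wrist_force: [0.3, -5.2, -0.5]
ee_pos: [0.5558, -0.0641, 0.0409]
wrist_force: [-0.2, -8.1, -0.1]
ee_pos: [0.5558, -0.0639, 0.041]
wrist_force: [0.5, -8.8, -1.1]
```

```bash
python3 -m pendant '{"translation":[[0,0.5,0],[0,0.6,0],[0,0,-1.5],[0,0,-2],[0,2,-1],[0,3,0],[0,3,0],[0,3,0],[0,0,0]],"spin":[0,0,0,0,0,0,0,0,0]}'; python3 -c "
from h import *
go(495.5,-310,30,19.7)
snap('top','t8.png')
im=cv2.imread('pics/t8.png')[165:285,215:365];cv2.imwrite('pics/t8c.png',cv2.resize(im,None,fx=5,fy=5,interpolation=2))"
```

```text
t: 18.5
ee_pos: [0.5636, -0.185, 0.0873]
ee_rot: [1.0, 0.029, 0.001, 0.001]
wrist_force: [0.3, 0.8, 1.0]
finger_gap: 0.141
grasp_force: 64.5
t 18.5 ee [ 563.6 -185.    87.3] yaw 3.29 D cm [-7.52 12.08  5.73] spin -0.286
```

View pics/t8c.png

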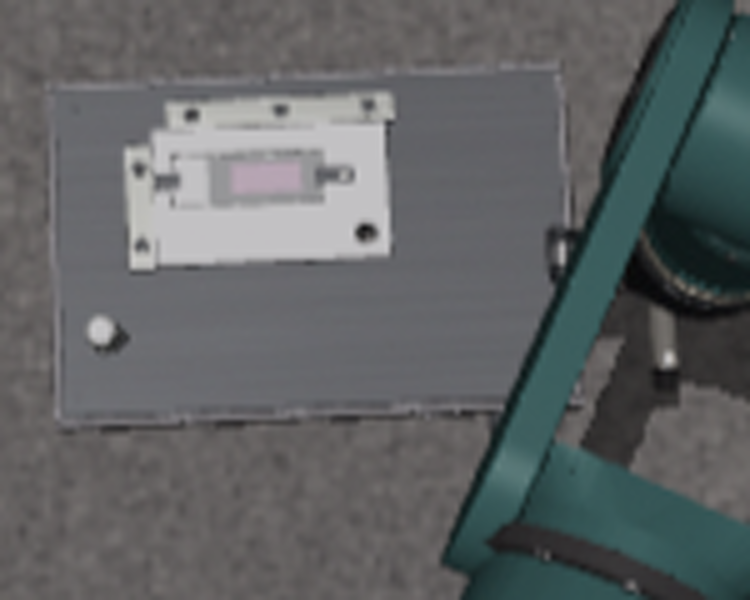

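The carrier sits flush on both fences, and its hole at crop (366,232) shows black right through. Now I'll lay the pen back where it was.

```bash
python3 -m pendant '{"translation":[[-1.88,3.02,0.5],[-1.88,3.02,0.5],[-1.88,3.02,1],[-1.88,3.02,1],[0,0,1],[0,0,1],[0,0,0.5],[0,0,0]],"spin":[0,0,0,0,-0.1,-0.1,-0.086,0]}'; python3 -c "
from h import *
go(495.5,-310,18.5,19.7)"
```

```text
t: 19.35
ee_pos: [0.4952, -0.3053, 0.0303]
ee_rot: [0.985, 0.173, -0.0, -0.001]
wrist_force: [0.2, 0.2, -0.6]
finger_gap: 0.137
grasp_force: 64.5
t 19.35 ee [ 495.2 -305.3   30.3] yaw 19.92 D cm [-0.13  0.45  1.18] spin 0.004
```

```bash
python3 -m pendant '{"translation":[[0,0.2,0.6],[0,0.2,0.5],[0,0,0]],"spin":[0,0,0]}'| grep -E "ee_pos|wrist"; for i in 1 2 3; do python3 -m pendant '{"translation":[[0,0,0.1],[0,0,0]],"spin":[0,0]}' | grep -E "ee_pos|wrist"; done
```

```text
ee_pos: [0.4965, -0.3105, 0.0192]
wrist_force: [-0.5, -0.2, 0.7]
ee_pos: [0.4967, -0.3108, 0.0188]
wrist_force: [0.7, 0.1, -0.1]
ee_pos: [0.4966, -0.3108, 0.0179]
wrist_force: [0.2, -0.4, 0.4]
ee_pos: [0.4966, -0.3108, 0.0167]
wrist_force: [-0.4, -1.2, -0.3]
```

```bash
for i in 1 2; do python3 -m pendant '{"translation":[[0,0,0.08],[0,0,0]],"spin":[0,0]}' | grep -E "ee_pos|wrist"; done
```

```text
ee_pos: [0.4966, -0.3108, 0.0159]
wrist_force: [-0.0, 0.6, -0.5]
ee_pos: [0.4967, -0.3109, 0.0156]
wrist_force: [-1.6, 1.1, 1.4]
```

```bash
python3 -m pendant '{"translation":[[0,0,0],[0,0,0],[0,0,0],[0,0,0],[0,0,-1],[0,0,-2],[0,0,-4],[0,0,-3],[0,0,0]],"spin":[0,0,0,0,0,0,0,0,0]}' 0.45; python3 -c "
from h import *
im=snap('top').astype(float)
go(*st(-45,108),90,3.5)"
```

```text
t: 21.55
ee_pos: [0.4996, -0.3131, 0.1225]
ee_rot: [0.985, 0.173, 0.004, 0.005]
wrist_force: [1.4, -0.3, 0.9]
finger_gap: 0.449
grasp_force: 0.0
t 21.6 ee [ 498.4 -312.1  119.5] yaw 19.87 D cm [ 17.   -36.48   2.78] spin 0.286
```

```bash
python3 -m pendant '{"translation":[[1.3,-2.8,0],[1.3,-2.8,0],[1.3,-2.8,0],[1.3,-2.8,0],[1.3,-2.8,0],[1.3,-2.8,0],[1.3,-2.8,0],[1.3,-2.8,0],[1.3,-2.8,0],[1.3,-2.8,0],[1.3,-2.8,0],[1.3,-2.8,0],[1.4,-2.88,0],[0,0,1],[0,0,1],[0,0,0.8],[0,0,0]],"spin":[0,0,0,0,0,0,0,0,0,0,0,0,0,0.1,0.1,0.086,0]}'; python3 -c "
from h import *
im=snap('side').astype(float);cv2.imwrite('pics/s9.png',im[...,::-1])
go(*st(-45,108),43,3.5)
t=snap('top').astype(np.uint8);cv2.imwrite('pics/t9.png',t[...,::-1])
im=cv2.imread('pics/t9.png')[120:300,130:430];cv2.imwrite('pics/t9c.png',cv2.resize(im,None,fx=2.6,fy=2.6,interpolation=2))" 2>/dev/null
```

```text
t: 23.3
ee_pos: [0.5305, 0.0901, 0.0844]
ee_rot: [1.0, 0.031, -0.003, 0.0]
wrist_force: [-0.2, -0.1, 0.0]
finger_gap: 0.452
grasp_force: 0.0
t 23.35 ee [531.2  90.   85.4] yaw 3.59 D cm [0.33 0.16 4.24] spin 0.002
```

View pics/t9c.png

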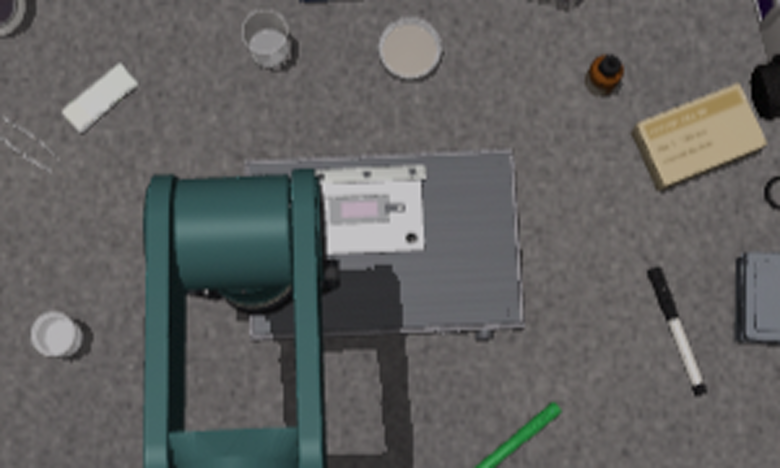

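The pen lies flat back at its old spot, crop (655,270)–(700,390), and the carrier is still home. Next I'll grasp the pin.

```bash
python3 -m pendant '{"translation":[[0.33,0.16,0],[0,0,1],[0,0,1],[0,0,1],[0,0,1],[0,0,0.2],[0,0,0]],"spin":[0,0,0,0,0,0,0]}'; python3 -m pendant '{"translation":[[0,0,0],[0,0,0],[0,0,0],[0,0,0],[0,0,0]],"spin":[0,0,0,0,0]}' 0; python3 -c "
from h import *
print(inst(monitor.read_state()['ee_pos'][:2]*1000))"
```

```text
t: 24.1
ee_pos: [0.5353, 0.0886, 0.0442]
ee_rot: [1.0, 0.03, -0.001, 0.0]
wrist_force: [0.1, 0.1, 1.5]
finger_gap: 0.45
grasp_force: 0.0
t: 24.6
ee_pos: [0.5365, 0.0887, 0.046]
ee_rot: [1.0, 0.03, 0.001, 0.0]
wrist_force: [-0.7, 0.1, 2.0]
finger_gap: 0.144
grasp_force: 58.7
[-42.89482873 107.95368276]
```

```bash
python3 -m pendant '{"translation":[[0,0,-0.5],[0,0,-1],[0,0,-1.5],[0,0,-1.3],[0,0,0],[0,0,0]],"spin":[0,0,0,0,0,0]}'; python3 -m pendant '{"translation":[[0.7,2,0],[0.8,2.3,0],[0.8,2.3,0],[0.8,2.3,0],[0.8,2.3,0],[0.8,2.4,0],[0,0,0],[0,0,0]],"spin":[0,0,0,0,0,0,0,0]}'; python3 -c "
from h import *
go(591.2,-44.2,70,3.5)
for n in('side','top'):
    snap(n,n[0]+'10.png')
im=cv2.imread('pics/s10.png')[170:280,230:370];cv2.imwrite('pics/s10c.png',cv2.resize(im,None,fx=5,fy=5,interpolation=2))"
```

```text
t: 25.2
ee_pos: [0.5364, 0.0886, 0.0892]
ee_rot: [1.0, 0.03, 0.001, 0.0]
wrist_force: [-1.1, 0.1, 0.6]
finger_gap: 0.148
grasp_force: 58.6
t: 26.0
ee_pos: [0.5904, -0.0444, 0.0872]
ee_rot: [1.0, 0.03, -0.001, -0.0]
wrist_force: [-0.5, -0.1, -0.9]
finger_gap: 0.148
grasp_force: 58.6
t 26.0 ee [590.4 -44.4  87.2] yaw 3.42 D cm [ 0.08 -0.01  1.72] spin -0.001
```

View pics/s10c.png

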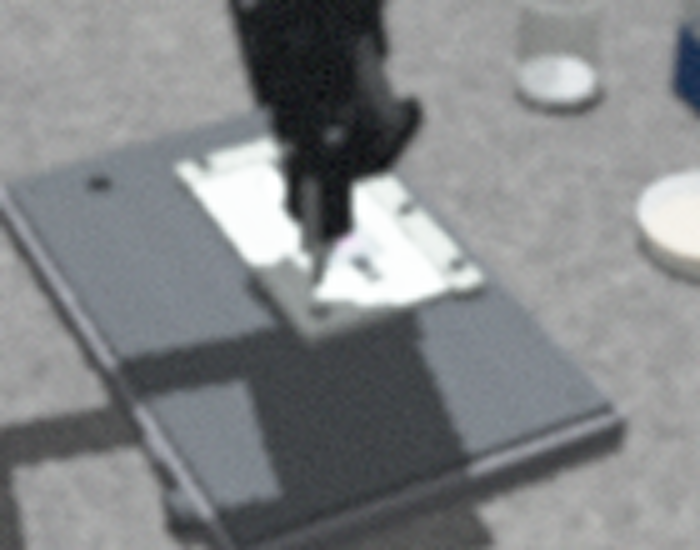

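The pin is in the gripper above the carrier hole at crop (320,312), and the park hole at (98,183) is empty. Now I'll lower it while watching the force.

```bash
python3 -m pendant '{"translation":[[0.05,0,0.5],[0,0,0.5],[0,0,0.2],[0,0,0]],"spin":[0,0,0,0]}' | grep -E "ee_pos|wrist"; for i in 1 2 3 4; do python3 -m pendant '{"translation":[[0,0,0.2],[0,0,0]],"spin":[0,0]}' | grep -E "ee_pos|wrist"; done
```

```text
ee_pos: [0.591, -0.0438, 0.0754]
wrist_force: [0.1, 0.3, 0.2]
ee_pos: [0.5915, -0.0442, 0.074]
wrist_force: [-0.4, 0.1, 0.1]
ee_pos: [0.5915, -0.0443, 0.072]
wrist_force: [-0.2, 0.4, 0.0]
ee_pos: [0.5914, -0.0442, 0.0699]
wrist_force: [-0.7, 0.1, -0.6]
ee_pos: [0.5914, -0.0442, 0.0678]
wrist_force: [0.3, -0.3, -0.2]
```

```bash
for i in 1 2 3 4; do python3 -m pendant '{"translation":[[0,0,0.15],[0,0,0.15],[0,0,0]],"spin":[0,0,0]}' | grep -E "ee_pos|wrist"; done
```

```text
ee_pos: [0.5914, -0.0442, 0.0649]
wrist_force: [-0.2, -1.0, 0.0]
ee_pos: [0.5914, -0.0442, 0.0618]
wrist_force: [-1.3, -0.2, -0.5]
ee_pos: [0.5914, -0.0442, 0.0589]
wrist_force: [0.2, -0.0, -1.3]
ee_pos: [0.5914, -0.0442, 0.0559]
wrist_force: [-1.1, 0.4, -0.9]
```

```bash
for i in 1 2 3 4 5; do python3 -m pendant '{"translation":[[0,0,0.1],[0,0,0]],"spin":[0,0]}' | grep -E "ee_pos|wrist"; done
```

```text
ee_pos: [0.5915, -0.0442, 0.0551]
wrist_force: [0.4, -0.1, -0.6]
ee_pos: [0.5915, -0.0442, 0.0541]
wrist_force: [-0.5, -0.4, -0.7]
ee_pos: [0.5915, -0.0442, 0.0531]
wrist_force: [-0.4, -0.3, -0.5]
ee_pos: [0.5915, -0.0442, 0.0521]
wrist_force: [-0.1, 0.9, 0.4]
ee_pos: [0.5917, -0.0442, 0.052]
wrist_force: [-1.5, 0.6, 4.2]
```

```bash
python3 -m pendant '{"translation":[[0,0,-0.05],[0,0,0],[0,0,0],[0,0,0],[0,0,0],[0,0,-1],[0,0,-2],[0,0,-4],[0,0,-4],[-4,2,-1],[-4,3,0],[-4,4,0],[-4,4,0],[0,4,0],[0,4,0],[0,4,0],[0,0,0]],"spin":[0,0,0,0,0,0,0,0,0,0,0,0,0,0,0,0,0]}' 0.45; python3 -c "
from h import *
t=snap('top','t11.png');s=snap('side','s11.png')
a=cv2.imread('pics/t11.png')[165:265,215:345];b=cv2.imread('pics/s11.png')[175:285,225:355]
cv2.imwrite('pics/f.png',np.hstack([cv2.resize(a,(395,300),interpolation=2),cv2.resize(b,(395,300),interpolation=2)]))
blobs('top',t.astype(float),(278,195,300,225),.056,140,8);print(st(2,-28))
" 
```

```text
t: 31.2
ee_pos: [0.4554, -0.2981, 0.1724]
ee_rot: [1.0, 0.028, 0.0, 0.001]
wrist_force: [-0.2, -0.1, 0.4]
finger_gap: 0.45
grasp_force: 0.0
top px [285. 206.] c [599.2 -36. ] sz [55.1 37.1] ang 0.8
[589.6056287  -44.27567728]
```

View pics/f.png

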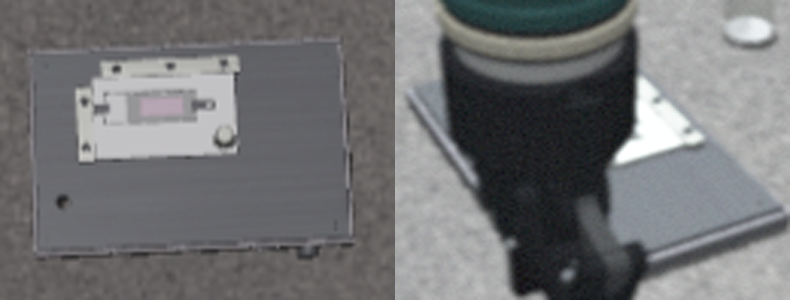

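The top view shows the pin upright in the carrier hole at (225,135), the carrier flush on both fences, and the park hole empty. The arm is touching nothing, so I'm handing the job in.

```bash
python3 -c "
from bench import ticket
print(ticket.job_done())"
```

```text
the job is handed in; nothing more can be done
None
```

I handed the job in at about 31 s: the carrier is flush on both fences, the pen lies flat where it was, the pin is seated collar-down through carrier and stage, and no neighbouring things were touched; one slip was a wrong-way row that briefly pressed the fingers down on the worktop while they held the pen, with the force not read at that moment.

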